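# Clamp the ring peg to the clutch's click

## Robot

A 6-joint arm with a two-finger parallel gripper is mounted at the origin on a cart in front of the work surface, level with it; the furniture and walls round the work are solid. World frame = base frame: x ahead of the robot, y to its left, z up, the work surface at z = 0. Lengths are in m, angles in degrees, forces in N, time in s.
With the tool pointing down it reaches from about 0.3 to 0.75 m from the base axis. Payload 8.5 kg.
Tool frame: the origin (TCP) lies midway between the tips of the shut fingers; the grasp point (between the pads) lies 19 mm behind it; z points along the fingers, y is the direction in which the jaws open and shut (so a half turn about z gives the same grasp; the last joint's range is limited). The gripper opens to 85 mm and grips with 20 to 120 N. Pads are 22 mm wide; open, the fingers measure 114 mm over their backs; the gripper's body (76 mm by 85 mm) begins 54 mm behind the grasp point. The pads swing forward as they close: fully open they stand 13 mm farther back than shut.
Start: joints at [-87.451, 21.807, 74.336, -0, 83.858, -12.336], TCP at [0.141, -0.532, 0.231] pointing down, gripper open.
Joint ranges: [-178.18, 178.18], [-50.72, 133.34], [12.68, 142.11], [-81.47, 261.47], [9.98, 163.14], [-165.26, 165.26]. Speed limits (degrees/s): [136.94, 136.94, 180, 180, 180, 180].

## Interface

Orientations are given as a 3x3 rotation matrix whose columns are the frame's x, y, z axes.
In Python, from rig import env, viewer, ticket gives the robot as it stands. The module is installed in compiled form; this text tells all that it offers.
- The arm moves only by the shell command python3 -m pendant 'ROWS' [FORCE]. ROWS is JSON, a list of rows, each a list of 3 entries, a list of its own where there are three numbers: the shift along the world's x, y, z in mm, then the turn about the world's z in rad, then the opening, from -1 (shut) to 1 (fully open). A call has 1 to 12 rows; each row shifts and turns the pose as measured when the row begins; what a row does not reach is not made up. A row lasts 1/8 s, in which the tool goes at most 62.5 mm and 10.7 degrees, less where a joint would pass 70% of its speed; a pose out of reach is approached as far as the arm can. A call with a gripper value outside its range is refused whole. The fingers move at their own pace and stop on an object; FORCE is the grip in N (left out, the last holds). Time passes only in rows, so rows that do not move let the fingers close. It gives the time, the measured TCP pose, the force and the opening at its end, in the units of the state.
- env.observe(): the state, without advancing time (a new reading comes with each control period).
- viewer.get_image(name): name is "scene" or "side" or "wrist"; returns (picture, depth): 400x640x3 uint8, red, green, blue; 400x640 float32, m along the optical axis (not along the pixel's ray), 0 where there is no reading.
- viewer.camera_params(name): a dict with "fx", "fy", "cx", "cy" (pixels), "D" ([k1, k2, p1, p2, k3] as OpenCV has them; the pictures are not rectified), "rvec" (rotation vector, rad) and "tvec" (3), from world to camera coordinates, as OpenCV has them; the wrist camera has in their place "T_tool_cam" (4x4, takes a point from camera to tool coordinates, whose origin is the TCP and whose axes are the flange's). Camera axes: x right, y down, z forward; pixel columns grow to the right and rows downward; lengths in m; the calibration is good to about 2 mm. A picture is of the moment at which its call begins: read the wrist's pose just before it. camera_params takes no time and is no camera call.
- ticket.close_job(): hands the job in, once; it reports no verdict.
The state is a dict: "time_s": time; "q": joint angles; "qvel": joint speeds; "joint_efforts": joint torques, N m; "position": TCP position; "tool_rot": TCP orientation; "ft_force": force on the tool from outside, world axes, zero at the start; "wrist_torque": the same for the moment, N m; "grip_width": finger opening in m.
Only numpy, scipy, OpenCV 4.12 (cv2) and the standard library are available. Lean on these libraries where they do the work, as an engineer would, in place of code of your own. Each camera call takes 0.05 s, during which the arm holds its last target. There are 200 camera calls.

## Task

Stand the wooden ring peg upright in the work holder, between the V-shaped jaw and the sliding jaw, and let go of it. Then turn the black knob clockwise (seen from above), in several grips if needed, until the peg is clamped against the V and the knob's slip clutch clicks; stop at the first click (a second does no harm, a third is too many) and take the hand away. Do not lean on the holder, and leave the jar, the silver cuff and the magnifier alone.

Things in the scene. Friction and masses are not known exactly. Their poses are not given: they have to be found in the camera images.
- holder: Work holder fixed to the bench: dark steel base plate 90 x 240 x 12 mm, origin under its centre, y along its length, z up. At its +y end an aluminium V-jaw (120 degree V opening toward -y, 30 mm high above the plate); at its -y end a grey housing 56 x 54 mm, top 39 mm above the bench, under the clutch disc and knob. Between them the sliding jaw between 6 mm high rails.
- seat (a point): Point on the plate's top (12 mm above the bench), 70 mm from the holder's origin along its +y: the centre of the peg's foot when the peg touches both faces of the V. Axes as the holder's; the V is on the +y side, the sliding jaw on the -y side.
- jaw: Sliding jaw, aluminium block 46 mm wide, 24 long, 30 high, flat dark face toward the V. Origin: lower edge of that face, mid-width, at plate top; axes as the holder's. Turning the knob clockwise drives it along +y toward the V (8 mm per rad); it is lightly spring-loaded. At the start its face is 22 to 28 mm from the seat point: 6 to 12 mm of slack for the peg.
- knob: Black fluted knob, vertical axis: grip part 36 mm in diameter, 26 mm high, on a 42 mm wide, 4 mm thick skirt. Origin on the axis at the skirt's underside, 53.5 mm above the bench; the grip part spans 57.5 to 83.5 mm above the bench. Grip it anywhere round it; clockwise from above tightens. Up to 2.3 rad of turning may be needed before the click.
- knob_axis (a point): Fixed point on the knob's axis, 72 mm above the bench, 140 mm from the seat. Feel of the knob: about 0.15 N m while it runs free; once the peg is in the V it rises over some 0.4 rad to about 0.32 N m, then the clutch slips a click (36 degrees of knob against disc) and the moment falls below zero within 0.2 rad; past that the knob springs on into its next notch. Each further click repeats the rise and fall.
- knob_mark (a point): White mark on the rim of the knob's skirt, 20.5 mm from the axis.
- drive_mark (a point): Red mark on the aluminium clutch disc (54 mm in diameter, top 52 mm above the bench) just below the knob, 24.5 mm from the axis. The disc turns with the jaw's drive; before the first click the white and the red mark lie on one radius (4 mm apart), after one click 14.4 mm apart, after two 26.6 mm, after three 36.5 mm.
- peg: Turned wooden ring peg, standing upright on its end: 32 mm in diameter (a plain upright cylinder from 3 to 106 mm, a blunt cone above), 122 mm high, 0.11 kg. Origin at the centre of its foot, z up along it.
- flux: Bystander: glass jar with a brown cap, 48 mm wide, 65 mm high; origin under its centre. Leave it alone.
- cuff: Bystander: open silver bracelet cuff, 54 x 59 mm, 22 mm high; origin under its centre. Leave it alone.
- loupe: Bystander: round magnifier with a black handle, 42 x 87 mm, 9 mm high; origin under its centre. Leave it alone.
Things that resemble listed ones, but are neither listed nor needed, are in the scene too. Of the things shaped like the peg, the wooden one is meant.

How it is judged:
By the outcome, as a careful person would: the job done as asked, in the order asked, and still so for the second after the job is handed in, with the robot touching nothing.
It also fails if it takes over 72 s, if anything falls off the work surface, if the arm or the gripper's body presses on something with over 40 N, if the wrist force passes 120 N, or if a joint passes its speed limit or range.

## Working session

There is one attempt and no reset: what is moved stays moved. The work goes in short steps, Python scripts to look and compute and a shell command to move; the robot and the scene stay as the last step left them, time stands still between calls to the robot, and variables do not carry over. Pictures are saved under pics/ and viewed, about 8 in all and at most 12, crops included, and the job is handed in when it is done.

```bash
mkdir -p pics; cat > h.py <<'E'
import numpy as np, cv2
from rig import env, viewer, ticket
def snap(name):
    s=env.observe(); im,d=viewer.get_image(name); p=viewer.camera_params(name)
    K=np.array([[p['fx'],0,p['cx']],[0,p['fy'],p['cy']],[0,0,1]]); D=np.array(p['D'],float)
    if 'rvec' in p:
        R=cv2.Rodrigues(np.array(p['rvec'],float))[0]; t=np.array(p['tvec'],float).ravel()
    else:
        T=np.eye(4); T[:3,:3]=np.array(s['tool_rot']).reshape(3,3); T[:3,3]=s['position']
        M=np.linalg.inv(T@np.array(p['T_tool_cam'])); R,t=M[:3,:3],M[:3,3]
    return dict(im=im,d=d,K=K,D=D,R=R,t=t)
def ray(c,uv):
    x=cv2.undistortPoints(np.array([[uv]],float),c['K'],c['D'])[0,0]
    return -c['R'].T@c['t'], c['R'].T@np.array([x[0],x[1],1])
def atz(c,uv,z):
    o,r=ray(c,uv); return o+r*(z-o[2])/r[2]
def dep(c,uv):
    o,r=ray(c,uv); u,v=map(int,uv); return o+r*c['d'][v,u]
def tri(cs,uvs):
    A=np.zeros((3,3));b=np.zeros(3)
    for c,uv in zip(cs,uvs):
        o,r=ray(c,uv); r/=np.linalg.norm(r); P=np.eye(3)-np.outer(r,r); A+=P;b+=P@o
    return np.linalg.solve(A,b)
def proj(c,X):
    return cv2.projectPoints(np.array(X,float).reshape(-1,3),cv2.Rodrigues(c['R'])[0],c['t'],c['K'],c['D'])[0][:,0]
def save(c,fn): 
    import pickle; pickle.dump(c,open(fn+'.pkl','wb')); cv2.imwrite('pics/'+fn+'.png',c['im'][:,:,::-1])
def load(fn):
    import pickle; return pickle.load(open(fn+'.pkl','rb'))
E
python3 - <<'E'
from h import *
for n in ['scene','side','wrist']:
    c=snap(n); save(c,n+'0'); print(n,-c['R'].T@c['t'],c['R'][2])
a,b=load('scene0')['im'],load('side0')['im']
E
```

```text
scene [0.21770337 0.64575444 0.49803104] [ 0.44611961 -0.73265505 -0.51399793]
side [ 0.25491776 -0.60517287  0.51424314] [ 0.40190836  0.74664847 -0.53008087]
wrist [ 0.21454812 -0.51206021  0.37377836] [-0.28853145 -0.07696609 -0.95437195]
```

View pics/scene0.png

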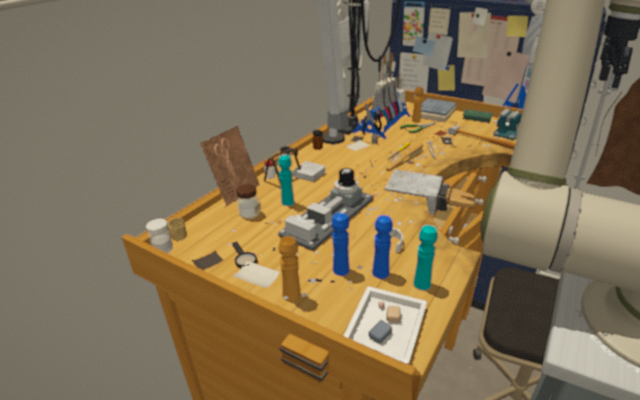

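View pics/side0.png

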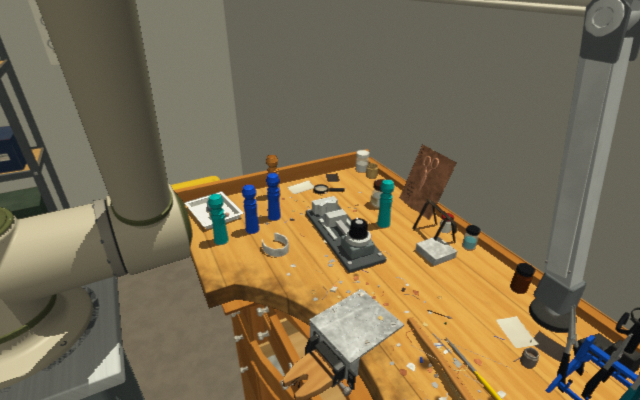

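Scene: wooden peg at (290,270); look-alikes are blue at (341,243) and (383,246), teal at (427,257) and (286,180). In the side view the wooden one is at (272,175). Holder runs (345,185)→(300,228). I choose the wooden one and check it in an enlarged crop.

```bash
python3 - <<'E'
from h import *
a,b=load('scene0'),load('side0')
def crop(c,x,y,w,h,k,fn):
    m=cv2.resize(c['im'][y:y+h,x:x+w],None,fx=k,fy=k,interpolation=cv2.INTER_CUBIC)
    for i in range(0,w,20): cv2.putText(m,str(x+i),(i*k,10),0,.35,(255,255,0),1); cv2.line(m,(i*k,12),(i*k,18),(255,255,0),1)
    for j in range(0,h,20): cv2.putText(m,str(y+j),(0,j*k+4),0,.35,(255,255,0),1);cv2.line(m,(24,j*k),(30,j*k),(255,255,0),1)
    cv2.imwrite('pics/'+fn+'.png',m[:,:,::-1])
crop(a,240,160,160,120*1+28,4,'sc')
crop(b,240,140,160,140,4,'si')
for c,n,uvs in((a,'scene',[(290,270),(290,285),(347,174),(300,228),(320,212),(246,205),(246,260),(400,240),(341,243),(383,246),(427,257),(286,180)]),(b,'side',[(272,180),(272,190),(358,225),(325,206)])):
    for uv in uvs: print(n,uv,dep(c,uv).round(4))
E
```

```text
scene (290, 270) [0.5384 0.2423 0.0692]
scene (290, 285) [0.5409 0.2422 0.0367]
scene (347, 174) [ 0.6085 -0.0685  0.0829]
scene (300, 228) [0.619  0.0996 0.0372]
scene (320, 212) [0.6133 0.0355 0.0407]
scene (246, 205) [0.7682 0.0857 0.0368]
scene (246, 260) [0.6741 0.2008 0.0054]
scene (400, 240) [0.4432 0.0184 0.0214]
scene (341, 243) [0.5018 0.1447 0.0733]
scene (383, 246) [0.4376 0.1145 0.0715]
scene (427, 257) [0.3629 0.1056 0.0712]
scene (286, 180) [ 0.7253 -0.0033  0.0673]
side (272, 180) [0.5066 0.1178 0.1105]
side (272, 190) [0.5065 0.1222 0.082 ]
side (358, 225) [ 0.6088 -0.0929  0.0847]
side (325, 206) [0.6234 0.0756 0.0316]
```

View pics/sc.png

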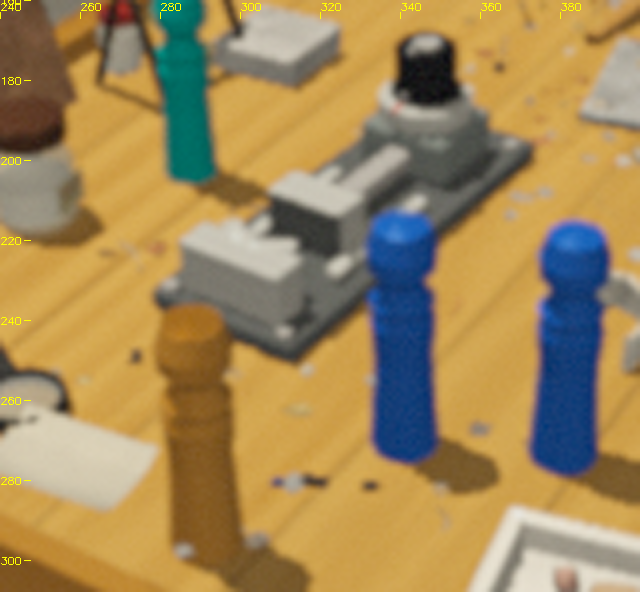

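View pics/si.png

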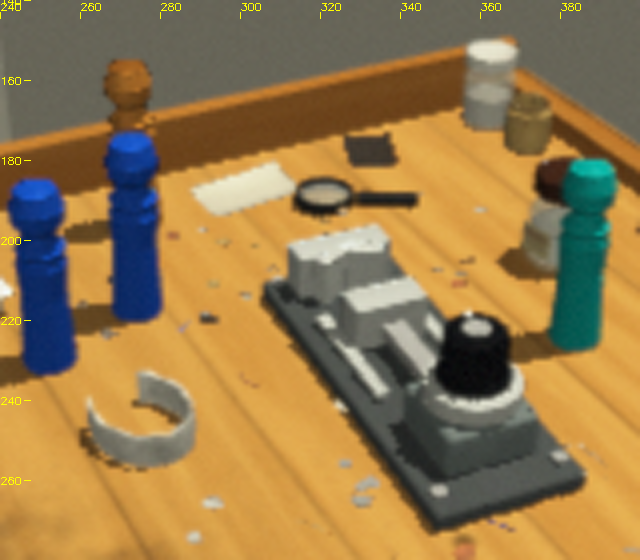

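```bash
python3 - <<'E'
from h import *
from scipy.optimize import least_squares
a,b=load('scene0'),load('side0')
k=tri([a,b],[(346,171.2),(359.2,221.7)]); print('knobtop',k, proj(a,k),proj(b,k))
print('peghead',tri([a,b],[(288.7,245),(272,160)]))
for uv in[(280,234.3),(314,248),(373,198)]: print('sc plate',atz(a,uv,.012).round(4))
for uv in[(306.3,212.5),(386,259.7),(349,270.8)]: print('si plate',atz(b,uv,.012).round(4))
# depth clouds
def cloud(c,x0,x1,y0,y1):
    return np.array([dep(c,(u,v)) for v in range(y0,y1) for u in range(x0,x1)])
def cyl(P,r,z0,z1,c0):
    P=P[(P[:,2]>z0)&(P[:,2]<z1)]; P=P[np.hypot(*(P[:,:2]-c0).T)<.03]
    s=least_squares(lambda p:np.hypot(*(P[:,:2]-p).T)-r,c0,loss='soft_l1',f_scale=.002)
    print(len(P),s.x.round(4),np.std(s.fun).round(4), 'zmax',P[:,2].max())
cyl(cloud(a,270,305,235,302),.016,.01,.075,np.array([.533,.230]))
for c,box in((a,(330,365,165,190)),(b,(345,375,215,240))):
    cyl(cloud(c,*box),.018,.060,.078,np.array([.611,-.079]))
P=cloud(a,270,305,232,302);P=P[np.hypot(P[:,0]-.533,P[:,1]-.230)<.03]; print('peg z',P[:,2].min(),P[:,2].max())
# walls / jaw top
for n,c,uvs in(('sc',a,[(289,220),(305,225),(316,208),(262,262),(230,270)]),('si',b,[(320,202),(335,214),(300,185),(290,172)])):
    for uv in uvs: print(n,uv,dep(c,uv).round(4))
E
```

```text
knobtop [ 0.61861724 -0.08134679  0.08205127] [[345.80080983 170.97351208]] [[358.98703181 221.94272588]]
peghead [0.54840223 0.22830987 0.10570315]
sc plate [0.6629 0.1085 0.012 ]
sc plate [0.5794 0.1122 0.012 ]
sc plate [ 0.5651 -0.1145  0.012 ]
si plate [0.5826 0.0968 0.012 ]
si plate [ 0.6536 -0.1394  0.012 ]
si plate [ 0.5673 -0.1341  0.012 ]
564 [0.5495 0.2288] 0.0011 zmax 0.07494395224887296
115 [ 0.6193 -0.0825] 0.0013 zmax 0.07791038271287626
126 [ 0.6186 -0.081 ] 0.0013 zmax 0.0779866714739273
peg z -0.002764880051268792 0.12212293741756547
sc (289, 220) [0.6487 0.0943 0.0429]
sc (305, 225) [0.6113 0.0932 0.0431]
sc (316, 208) [0.6267 0.0296 0.0431]
sc (262, 262) [ 0.6499  0.1841 -0.001 ]
sc (230, 270) [0.6835 0.2353 0.0018]
si (320, 202) [0.6143 0.0849 0.0404]
si (335, 214) [0.619  0.0181 0.0431]
si (300, 185) [0.6316 0.2415 0.0064]
si (290, 172) [0.6225 0.2899 0.0274]
```

```bash
python3 - <<'E'
from h import *
s=env.observe(); print(s['time_s'],np.array(s['tool_rot']).round(3),s['grip_width'],s['ft_force']); print(viewer.camera_params('wrist')['T_tool_cam'])
E
python3 -m pendant '[[[30,60,10],0,1],[[30,60,10],0,1],[[30,60,10],0,1],[[30,60,10],0,1],[[30,60,10],0,1],[[30,60,10],0,1],[[30,50,0],0,1],[[30,40,0],0,1],[[0,0,0],0,1]]'
python3 -c "
from h import *
print(env.observe()['q'])"
```

```text
0.15 [[ 0.966  0.257 -0.   ]
 [ 0.257 -0.966  0.001]
 [ 0.    -0.001 -1.   ]] 0.08531626835025595 [-0.29434523  0.26677604  1.19605015]
[[ 1.59550565e-03 -9.54285609e-01 -2.98892005e-01  7.57848864e-02]
 [ 9.99998204e-01  1.21694049e-03  1.45267850e-03  6.05377318e-05]
 [-1.02253640e-03 -2.98893786e-01  9.54285837e-01 -1.42989428e-01]
 [ 0.00000000e+00  0.00000000e+00  0.00000000e+00  1.00000000e+00]]
time_s: 1.27
position: [0.3678, -0.1002, 0.2851]
tool_rot: [[0.967, 0.256, 0.002], [0.255, -0.967, 0.004], [0.003, -0.003, -1.0]]
ft_force: [0.4, -0.2, 0.5]
grip_width: 0.085
[-33.38442019   1.97834333  91.53180623   0.26114119  86.5147458
  41.7965628 ]
```

```bash
python3 -m pendant '[[[50,20,0],0,1],[[50,20,0],0,1],[[50,20,0],0,1],[[50,20,0],0,1],[[50,20,0],0,1],[[0,0,0],0,1],[[0,0,0],0,1]]'
python3 - <<'E'
from h import *
c=snap('wrist'); save(c,'w1'); print(env.observe()['position'])
X=[[.6190,-.0815,.0835],[.6278,.058,.012],[.549,.229,.122]]; print(proj(c,X))
cv2.imwrite('pics/w1b.png',cv2.resize(c['im'],(800,500),interpolation=cv2.INTER_CUBIC)[:,:,::-1])
E
```

```text
time_s: 2.15
position: [0.6238, -0.004, 0.2823]
tool_rot: [[0.969, 0.247, -0.002], [0.247, -0.969, 0.002], [-0.002, -0.002, -1.0]]
ft_force: [0.6, 1.1, 0.8]
grip_width: 0.0853
[ 0.62362122 -0.00407309  0.28222202]
[[376.8756383  191.82067621]
 [268.11865313 145.38316296]
 [ 78.8766783  193.52389706]]
```

View pics/w1b.png

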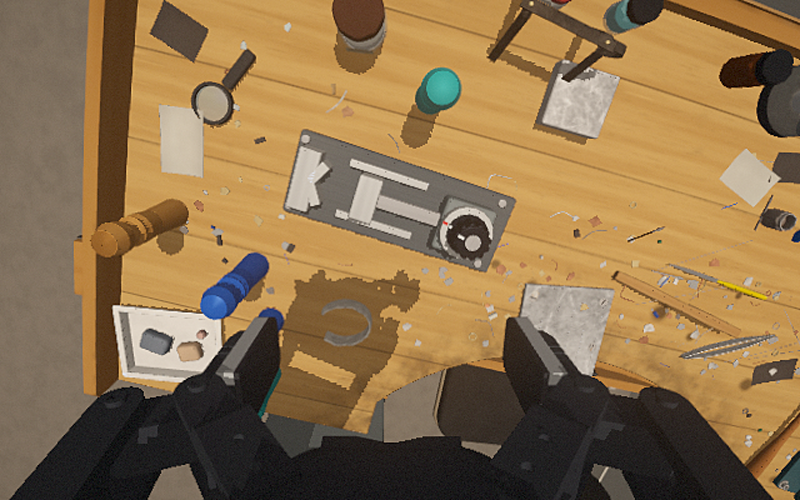

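Wrist view: knob top at (473,242), plate corners (302,131), (515,198), (490,271), (283,207), V-notch (318,182), wooden peg head at (105,240) – all consistent with the estimates. Refining the holder frame.

```bash
python3 - <<'E'
from h import *
c=load('w1'); a,b=load('scene0'),load('side0'); s=1/1.25
P=[atz(c,(u*s,v*s),.012) for u,v in((302,131),(515,198),(490,271),(283,207))]
P=np.array(P)[:,:2]; print(P.round(4)); m=P.mean(0); d=(P[0]-P[1]+P[3]-P[2])/2; print('origin',m,'len',np.linalg.norm(d),'ydir',d/np.linalg.norm(d))
d/=np.linalg.norm(d)
print('seat',m+.07*d,'knob',m-.07*d, 'knob w1',atz(c,(473*s,242*s),.0835))
print('tri knob',tri([a,b,c],[(346,171.2),(359.2,221.7),(473*s,242*s)]))
print('tri head',tri([a,b,c],[(288.7,245),(272,160),(105*s,240*s)]))
for uv in [(365,200),(310,182),(425,207)]: print(dep(c,(uv[0]*s,uv[1]*s)).round(4))
p=env.observe()['position']; print((np.array([.549,.229])-p[:2])*1000)
E
```

```text
[[ 0.6702  0.1019]
 [ 0.6591 -0.1332]
 [ 0.5726 -0.134 ]
 [ 0.5871  0.1073]]
origin [ 0.62226847 -0.01449839] len 0.23852061256780732 ydir [0.05360446 0.99856225]
seat [0.62602079 0.05540097] knob [ 0.61851616 -0.08439775] knob w1 [ 0.61740671 -0.08386246  0.0835    ]
tri knob [ 0.61802617 -0.08271138  0.08261547]
tri head [0.54717506 0.23055698 0.10734538]
[0.6221 0.0222 0.0403]
[0.6268 0.0786 0.0435]
[ 0.6256 -0.0416  0.0136]
[-74.62121902 233.07309067]
```

```bash
python3 -m pendant '[[[-15,46,-10],0.18,1],[[-15,46,-10],0.18,1],[[-15,46,-10],0.18,1],[[-15,46,-10],0.18,1],[[-15,46,-10],0.18,1],[[0,0,0],0,1],[[0,0,0],0,1]]'
python3 - <<'E'
from h import *
from scipy.optimize import least_squares
c=snap('wrist'); save(c,'w2'); s=env.observe(); print(s['position'],s['q'])
def cyl(c,r,z0,z1,c0):
    vv,uu=np.mgrid[0:400,0:640]; uv=np.stack([uu.ravel(),vv.ravel()],1).astype(float)
    x=cv2.undistortPoints(uv[:,None],c['K'],c['D'])[:,0]; X=np.c_[x,np.ones(len(x))]*c['d'].ravel()[:,None]
    P=(X-c['t'])@c['R']; P=P[(c['d'].ravel()>0)&(P[:,2]>z0)&(P[:,2]<z1)]; P=P[np.hypot(*(P[:,:2]-c0).T)<.028]
    q=least_squares(lambda p:np.hypot(*(P[:,:2]-p).T)-r,c0,loss='soft_l1',f_scale=.002); print(len(P),q.x,np.std(q.fun)); 
cyl(c,.016,.01,.075,np.array([.548,.2295])); 
E
```

```text
time_s: 3.08
position: [0.5418, 0.2234, 0.2351]
tool_rot: [[0.393, 0.92, 0.002], [0.92, -0.393, 0.0], [0.001, 0.002, -1.0]]
ft_force: [-0.4, 0.6, -0.5]
grip_width: 0.0849
[0.54180071 0.22336888 0.2351426 ] [ 1.08424217e+01  2.52778528e+01  6.80399122e+01 -8.02231906e-03
  8.65600864e+01  3.39926935e+01]
306 [0.54698566 0.22712205] 0.0013233055013674442
```

View pics/w2.png

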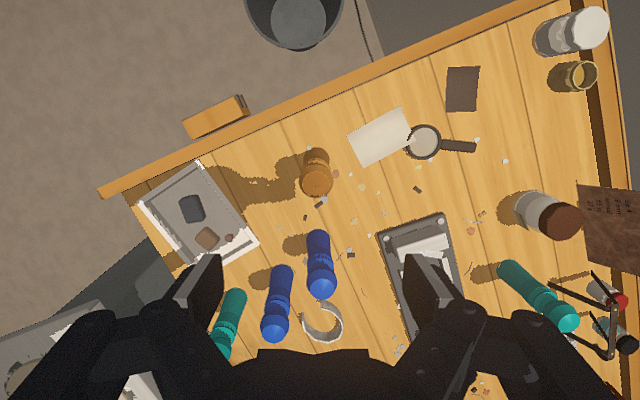

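Wooden peg at (315,175), between the fingers with the blue one (320,265) clear. Correct by (+6,+5) and go down.

```bash
python3 -m pendant '[[[6,5,0],0,1],[[0,0,-45],0,1],[[0,0,-45],0,1],[[0,0,-45],0,1],[[0,0,-30],0,1],[[0,0,0],0,1]]'
```

```text
time_s: 3.88
position: [0.5529, 0.2235, 0.0675]
tool_rot: [[0.405, 0.914, 0.009], [0.914, -0.405, 0.001], [0.004, 0.007, -1.0]]
ft_force: [0.8, -0.5, 0.4]
grip_width: 0.0851
```

```bash
python3 -m pendant '[[[-5,5,0],0,1],[[0,0,0],0,0.2],[[0,0,0],0,-0.2],[[0,0,0],0,-0.4],[[0,0,0],0,-0.5],[[0,0,0],0,-0.5],[[0,0,0],0,-0.5],[[0,0,0],0,-0.5]]' 40
```

```text
time_s: 4.88
position: [0.5501, 0.2288, 0.0721]
tool_rot: [[0.406, 0.914, 0.016], [0.914, -0.406, 0.003], [0.009, 0.014, -1.0]]
ft_force: [-1.2, 0.8, 0.3]
grip_width: 0.0307
```

```bash
python3 -m pendant '[[[0,0,40],0,-0.5],[[0,0,40],0,-0.5],[[0,0,10],0,-0.5],[[19,-44,0],0,-0.5],[[19,-44,0],0,-0.5],[[19,-44,0],0,-0.5],[[19,-44,0],0,-0.5],[[0,0,0],0,-0.5],[[0,0,0],0,-0.5]]'
python3 - <<'E'
from h import *
for n in ['scene','side','wrist']:
    c=snap(n); save(c,n+'3')
s=env.observe(); print(s['position'],np.array(s['tool_rot']).round(3),s['grip_width'],s['ft_force'])
a,b,w=[load(n+'3')['im'] for n in('scene','side','wrist')]
f=lambda m,x,y,W,H,k:cv2.resize(m[y:y+H,x:x+W],None,fx=k,fy=k,interpolation=cv2.INTER_CUBIC)
top=np.hstack([f(a,260,130,130,100,3),f(b,280,130,130,100,3)]) # 780x300
w2=f(w,140,80,390,150,2)
cv2.imwrite('pics/m3.png',np.vstack([top,w2])[:,:,::-1])
E
```

```text
time_s: 6.0
position: [0.6241, 0.048, 0.1555]
tool_rot: [[0.405, 0.914, 0.002], [0.914, -0.405, 0.003], [0.003, 0.001, -1.0]]
ft_force: [0.1, 1.0, -1.3]
grip_width: 0.0309
[0.62426465 0.04866399 0.15629818] [[ 0.403  0.915  0.003]
 [ 0.915 -0.403  0.003]
 [ 0.004  0.002 -1.   ]] 0.0302892483916081 [-0.01401883 -0.36533715 -2.07466906]
```

View pics/m3.png

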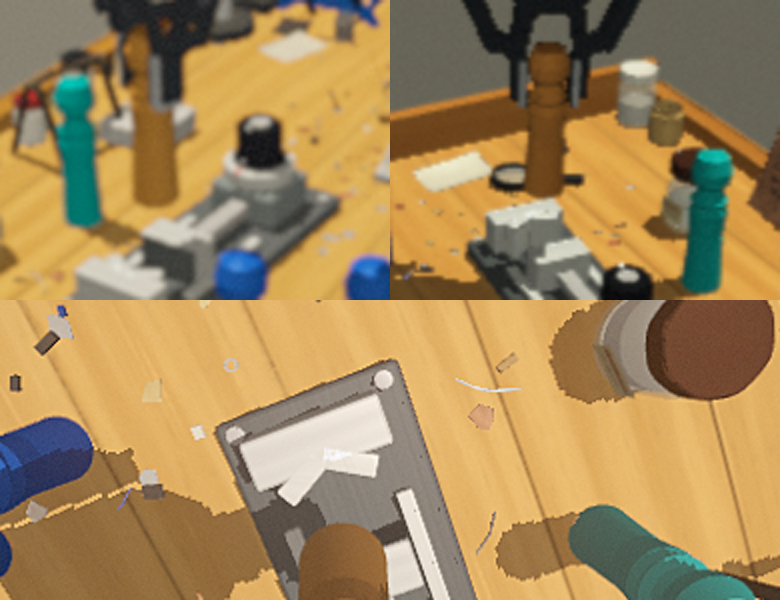

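Peg hangs upright in the hand, foot clear of the jaws; V-end plate corners in the wrist picture at (337.5,110.5) and (248.5,145).

```bash
cat >> h.py <<'E'
from scipy.optimize import least_squares
def cloudall(c):
    vv,uu=np.mgrid[0:400,0:640]; uv=np.stack([uu.ravel(),vv.ravel()],1).astype(float)
    x=cv2.undistortPoints(uv[:,None],c['K'],c['D'])[:,0]; X=np.c_[x,np.ones(len(x))]*c['d'].ravel()[:,None]
    return ((X-c['t'])@c['R'])[c['d'].ravel()>0]
def cyl(P,r,z0,z1,c0,R=.03):
    c0=np.array(c0); P=P[(P[:,2]>z0)&(P[:,2]<z1)]; P=P[np.hypot(*(P[:,:2]-c0).T)<R]
    q=least_squares(lambda p:np.hypot(*(P[:,:2]-p).T)-r,c0,loss='soft_l1',f_scale=.001)
    return len(P),q.x.round(4),np.std(q.fun).round(4)
E
python3 - <<'E'
from h import *
for n in('scene3','side3','wrist3'):
    c=load(n);P=cloudall(c)
    for z0,z1 in((.085,.11),(.11,.15)): print(n,cyl(P,.016,z0,z1,[.626,.050]))
    Q=P[np.hypot(*(P[:,:2]-[.626,.05]).T)<.016]; Q=Q[Q[:,2]>.06]; print('foot z',np.sort(Q[:,2])[:3])
    print('knob',cyl(P,.018,.062,.08,[.618,-.082]))
    J=P[(P[:,2]>.039)&(P[:,2]<.046)&(abs(P[:,0]-.625)<.018)&(P[:,1]>-.03)&(P[:,1]<.05)]
    if len(J)>5: print('jaw top y',np.percentile(J[:,1],[0,3,50,97,100]).round(4),len(J))
    V=P[(P[:,2]>.039)&(P[:,2]<.046)&(abs(P[:,0]-.625)<.04)&(P[:,1]>.05)&(P[:,1]<.13)]
    if len(V)>5: print('V top y',np.percentile(V[:,1],[0,3,50,97,100]).round(4),'x',np.percentile(V[:,0],[0,3,97,100]).round(4))
w=load('wrist3')
print('corners',atz(w,(337.5,110.5),.012),atz(w,(248.5,145),.012), 'Vapex?',atz(w,(302.5,157),.042),atz(w,(330,155),.042),atz(w,(282,175),.042))
E
```

```text
scene3 (179, array([0.625 , 0.0485]), np.float64(0.001))
scene3 (264, array([0.626 , 0.0471]), np.float64(0.0013))
foot z [0.08420002 0.08542031 0.0856027 ]
knob (115, array([ 0.6193, -0.0823]), np.float64(0.0014))
jaw top y [0.0131 0.0142 0.0261 0.0374 0.0381] 121
V top y [0.067  0.0719 0.0885 0.1004 0.1023] x [0.5973 0.5986 0.6552 0.6586]
side3 (131, array([0.6244, 0.0492]), np.float64(0.0011))
side3 (195, array([0.6252, 0.0505]), np.float64(0.0013))
foot z [0.08125723 0.08476716 0.08608347]
knob (119, array([ 0.6187, -0.0812]), np.float64(0.0012))
jaw top y [0.0099 0.0101 0.0211 0.0331 0.0346] 96
V top y [0.0632 0.0674 0.0825 0.0964 0.0998] x [0.5969 0.5978 0.656  0.6585]
wrist3 (509, array([0.6223, 0.0472]), np.float64(0.0005))
wrist3 (1027, array([0.6221, 0.0458]), np.float64(0.0005))
foot z [0.08628916 0.0864893  0.08650161]
knob (127, array([ 0.6176, -0.0841]), np.float64(0.0008))
jaw top y [0.0103 0.011  0.0208 0.0334 0.0342] 313
V top y [0.064  0.0694 0.0849 0.0972 0.0993] x [0.5957 0.5988 0.6558 0.6583]
corners [0.67203692 0.10215471 0.012     ] [0.58522218 0.10681988 0.012     ] Vapex? [0.62912442 0.08084442 0.042     ] [0.65076472 0.07316214 0.042     ] [0.6068962  0.07384447 0.042     ]
```

```bash
python3 -m pendant '[[[2,6,-20],0,-0.5],[[0,0,-12],0,-0.5],[[0,0,0],0,-0.5],[[0,0,0],0,-0.5]]'
python3 - <<'E'
from h import *
for n in('scene','side','wrist'):
    c=snap(n);save(c,n+'4');P=cloudall(c)
    print(n,cyl(P,.016,.06,.11,[.626,.053]))
    Q=P[np.hypot(*(P[:,:2]-[.626,.053]).T)<.016]; Q=Q[Q[:,2]>.046]; print('foot z',np.sort(Q[:,2])[:3])
    for nm,y0,y1 in(('jaw',-.03,.045),('V',.058,.13)):
        J=P[(P[:,2]>.039)&(P[:,2]<.046)&(abs(P[:,0]-.6255)<.045)&(P[:,1]>y0)&(P[:,1]<y1)]
        if len(J)>5: print(nm,'y',np.percentile(J[:,1],[3,97,99]).round(4),'x',np.percentile(J[:,0],[1,99]).round(4),len(J))
f=lambda m,x,y,W,H,k:cv2.resize(m[y:y+H,x:x+W],None,fx=k,fy=k,interpolation=cv2.INTER_CUBIC)
a,b,w=[load(n+'4')['im'] for n in('scene','side','wrist')]
cv2.imwrite('pics/m4.png',np.vstack([np.hstack([f(a,270,160,100,75,4),f(b,300,150,100,75,4)]),f(w,220,100,200,75,4)])[:,:,::-1])
E
```

```text
time_s: 6.65
position: [0.6259, 0.0573, 0.1247]
tool_rot: [[0.4, 0.916, 0.005], [0.916, -0.4, 0.002], [0.004, 0.004, -1.0]]
ft_force: [0.1, 0.8, -2.0]
grip_width: 0.0304
scene (336, array([0.6277, 0.0569]), np.float64(0.0013))
foot z [0.05759287 0.05782825 0.05909677]
jaw y [0.0142 0.0377 0.0385] x [0.6018 0.6348] 101
V y [0.072  0.1    0.1012] x [0.5972 0.6572] 266
side (239, array([0.6268, 0.0593]), np.float64(0.0013))
foot z [0.05164822 0.0520483  0.05217358]
jaw y [0.0104 0.0338 0.0354] x [0.6015 0.6458] 120
V y [0.0699 0.0974 0.0979] x [0.5972 0.6578] 72
wrist (1243, array([0.6239, 0.0548]), np.float64(0.0008))
foot z [0.05682748 0.05750406 0.05751934]
jaw y [0.0147 0.0337 0.0341] x [0.6315 0.6464] 391
V y [0.0693 0.0973 0.0982] x [0.5973 0.6572] 2900
```

View pics/m4.png

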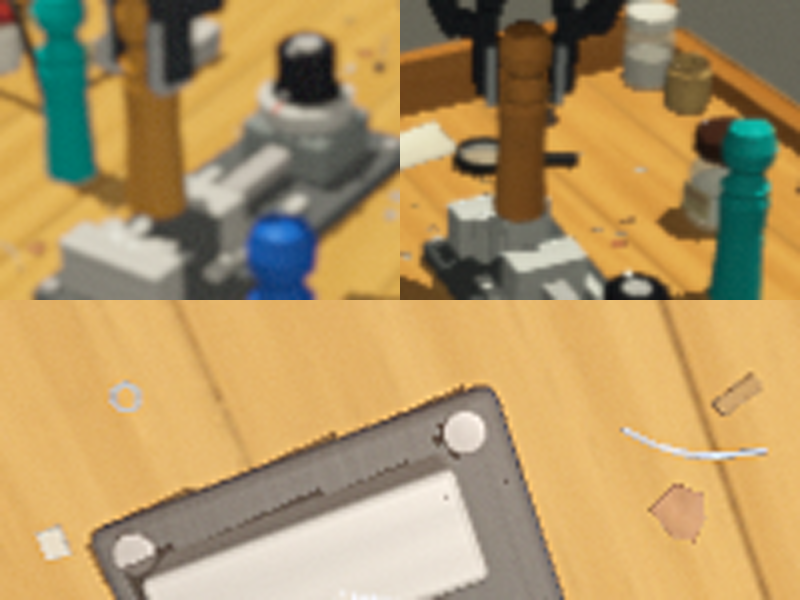

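```bash
python3 -m pendant '[[[1,-3,0],0,-0.5],[[0,0,0],0,-0.5],[[0,0,-8],0,-0.5],[[0,0,-8],0,-0.5],[[0,0,0],0,-0.5]]'
python3 - <<'E'
from h import *
c=snap('wrist');P=cloudall(c);print(cyl(P,.016,.06,.10,[.626,.053]),env.observe()['position'])
E
```

```text
time_s: 7.42
position: [0.627, 0.0535, 0.1077]
tool_rot: [[0.401, 0.916, 0.005], [0.916, -0.401, 0.002], [0.004, 0.004, -1.0]]
ft_force: [0.1, -0.2, -1.8]
grip_width: 0.0303
(1029, array([0.625 , 0.0508]), np.float64(0.0006)) [0.62720914 0.05348441 0.10808393]
```

```bash
python3 -m pendant '[[[0,1,-6],0,-0.5],[[0,0,-6],0,-0.5],[[0,0,-5],0,-0.5],[[0,0,0],0,-0.5]]'
```

```text
time_s: 7.98
position: [0.6272, 0.0547, 0.0899]
tool_rot: [[0.401, 0.916, 0.006], [0.916, -0.401, 0.002], [0.005, 0.005, -1.0]]
ft_force: [0.2, -0.6, -1.4]
grip_width: 0.0307
```

```bash
python3 -m pendant '[[[0,0,-3],0,-0.5],[[0,0,-2],0,-0.5],[[0,0,0],0,-0.5]]'; python3 -m pendant '[[[0,0,-2],0,-0.5],[[0,0,0],0,-0.5]]'
```

```text
time_s: 8.35
position: [0.6274, 0.0547, 0.0848]
tool_rot: [[0.401, 0.916, 0.007], [0.916, -0.401, 0.002], [0.005, 0.005, -1.0]]
ft_force: [-0.5, 0.2, -1.5]
grip_width: 0.0307
time_s: 8.6
position: [0.6279, 0.0547, 0.0844]
tool_rot: [[0.401, 0.916, 0.009], [0.916, -0.401, 0.002], [0.006, 0.007, -1.0]]
ft_force: [0.5, -0.6, -1.9]
grip_width: 0.0305
```

```bash
python3 -m pendant '[[[0,0,-2],0,-0.5],[[0,0,0],0,-0.5]]'
python3 - <<'E'
from h import *
for n in('scene','side'):
    c=snap(n); save(c,n+'5')
s=env.observe();print(s['ft_force'],s['position'])
f=lambda m,x,y,W,H,k:cv2.resize(m[y:y+H,x:x+W],None,fx=k,fy=k,interpolation=cv2.INTER_CUBIC)
a,b=[load(n+'5')['im'] for n in('scene','side')]
cv2.imwrite('pics/m5.png',np.hstack([f(a,270,150,80,110,5),f(b,300,150,80,110,5)])[:,:,::-1])
E
```

```text
time_s: 8.85
position: [0.6283, 0.0548, 0.0843]
tool_rot: [[0.401, 0.916, 0.011], [0.916, -0.401, 0.002], [0.007, 0.01, -1.0]]
ft_force: [0.2, -0.8, -1.8]
grip_width: 0.0304
[-0.7879755  -0.64295172  1.65389414] [0.62835241 0.05480022 0.08409907]
```

View pics/m5.png

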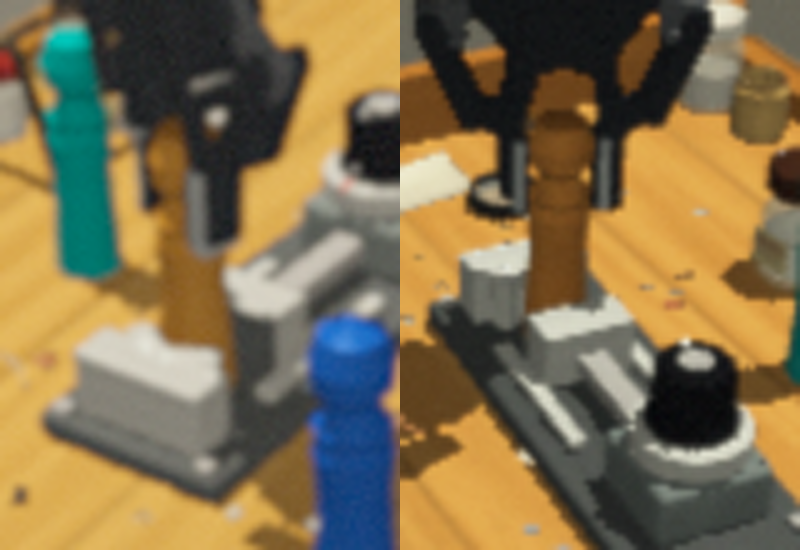

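Peg stands between V and jaw; stop height 84.1 mm equals the grasp's 72.1 + 12 mm plate. Release.

```bash
python3 -m pendant '[[[0,0,0],0,-0.3],[[0,0,0],0,-0.1],[[0,0,0],0,0.2],[[0,0,0],0,0.6],[[0,0,0],0,1],[[0,0,0],0,1],[[0,0,40],0,1],[[0,0,50],0,1],[[0,0,30],0,1],[[0,0,0],0,1]]'
python3 - <<'E'
from h import *
for n in('scene','side','wrist'):
    c=snap(n); save(c,n+'6');P=cloudall(c); print(n,[cyl(P,.016,z,z+.03,[.626,.053]) for z in(.045,.085)],[cyl(P,.018,.062,.08,[.6185,-.0825])])
print(env.observe()['q'])
E
```

```text
time_s: 10.2
position: [0.6276, 0.0547, 0.2063]
tool_rot: [[0.401, 0.916, 0.009], [0.916, -0.401, 0.002], [0.006, 0.007, -1.0]]
ft_force: [-0.9, -0.1, -0.5]
grip_width: 0.0854
scene [(175, array([0.6296, 0.0541]), np.float64(0.0012)), (173, array([0.6294, 0.0533]), np.float64(0.0021))] [(117, array([ 0.6192, -0.0827]), np.float64(0.0015))]
side [(127, array([0.6292, 0.0578]), np.float64(0.0013)), (128, array([0.6283, 0.0585]), np.float64(0.0022))] [(127, array([ 0.6187, -0.081 ]), np.float64(0.0012))]
wrist [(182, array([0.6252, 0.0522]), np.float64(0.0005)), (216, array([0.6244, 0.0522]), np.float64(0.001))] [(351, array([ 0.617 , -0.0841]), np.float64(0.0009))]
[-5.85245011 30.88244522 63.74509615  0.19033775 85.26650374 17.76754312]
```

```bash
python3 -m pendant '[[[-2,-35,0],0.16,1],[[-2,-35,0],0.16,1],[[-2,-35,0],0.16,1],[[-2,-32,0],0,1],[[0,0,-40],0,1],[[0,0,-30],0,1],[[0,0,0],0,1],[[0,0,0],0,1]]'
python3 - <<'E'
from h import *
s=env.observe();print(s['q'],s['wrist_torque'])
E
```

```text
time_s: 11.35
position: [0.6141, -0.0857, 0.1192]
tool_rot: [[-0.084, 0.996, -0.018], [0.996, 0.084, 0.008], [0.009, -0.018, -1.0]]
ft_force: [-0.7, 0.1, 0.8]
grip_width: 0.0856
[-18.90203697  34.60176751  71.37325684   0.08375415  75.1662258
 -23.72852646] [ 0.00263792 -0.00307313 -0.03719759]
```

```bash
python3 -m pendant '[[[5,3,-20],0,1],[[0,0,-20],0,1],[[0,0,-8],0,1],[[0,0,0],0,1],[[0,0,0],0,1]]'
```

```text
time_s: 11.98
position: [0.621, -0.0818, 0.0704]
tool_rot: [[-0.085, 0.996, -0.014], [0.996, 0.085, 0.007], [0.008, -0.014, -1.0]]
ft_force: [-0.4, 0.7, 0.3]
grip_width: 0.0852
```

```bash
python3 -m pendant '[[[-2,-1,-6],0,1],[[0,0,0],0,0.2],[[0,0,0],0,0],[[0,0,0],0,-0.2],[[0,0,0],0,-0.4]]' 50;  python3 -m pendant '[[[0,0,0],0,-0.5],[[0,0,0],0,-0.5],[[0,0,0],0,-0.5]]' 50
python3 - <<'E'
from h import *
s=env.observe();print(s['q'],s['wrist_torque'])
E
```

```text
time_s: 12.6
position: [0.6175, -0.0832, 0.0658]
tool_rot: [[-0.085, 0.996, -0.017], [0.996, 0.085, 0.006], [0.007, -0.016, -1.0]]
ft_force: [1.1, 0.5, -0.2]
grip_width: 0.0342
time_s: 12.98
position: [0.6176, -0.0831, 0.0658]
tool_rot: [[-0.085, 0.996, -0.017], [0.996, 0.085, 0.006], [0.007, -0.016, -1.0]]
ft_force: [-1.5, -1.5, 1.2]
grip_width: 0.0342
[-1.85400886e+01  3.81385185e+01  7.43352116e+01  9.45361588e-03
  6.85351589e+01 -2.34207955e+01] [-0.01987459  0.06089874  0.0292849 ]
```

```bash
python3 -m pendant '[[[0,0,0],0,0],[[0,0,0],0,0.1],[[0,0,-6],0,0.1],[[0,0,0],0,-0.1],[[0,0,0],0,-0.4],[[0,0,0],0,-0.5],[[0,0,0],0,-0.5]]' 50
python3 -m pendant '[[[0,0,0],-0.1,-0.5],[[0,0,0],-0.1,-0.5],[[0,0,0],0,-0.5]]' 50
python3 - <<'E'
from h import *
s=env.observe();print(s['q'][5],s['wrist_torque'])
c=snap('scene');save(c,'scene7');P=cloudall(c)
J=P[(P[:,2]>.039)&(P[:,2]<.046)&(abs(P[:,0]-.6255)<.03)&(P[:,1]>-.03)&(P[:,1]<.05)]
print('jaw',np.percentile(J[:,1],[3,97]).round(4))
E
```

```text
time_s: 13.85
position: [0.6173, -0.0831, 0.0598]
tool_rot: [[-0.085, 0.996, -0.017], [0.996, 0.085, 0.006], [0.007, -0.017, -1.0]]
ft_force: [0.5, -0.8, 0.9]
grip_width: 0.0344
time_s: 14.22
position: [0.6172, -0.0831, 0.0598]
tool_rot: [[0.118, 0.993, -0.016], [0.993, -0.118, 0.009], [0.007, -0.017, -1.0]]
ft_force: [-1.8, -0.3, 1.0]
grip_width: 0.0346
-11.897766403803878 [0.01072971 0.07344044 0.08718808]
jaw [0.0151 0.0385]
```

```bash
cat > t.py <<'E'
from h import *
s=env.observe();R=np.array(s['tool_rot']).reshape(3,3); print('   Mz',s['wrist_torque'][2].round(3),'yaw',round(float(np.arctan2(R[1,0],R[0,0])),3),'F',np.round(s['ft_force'],1),'q6',s['q'][5].round(1),'w',s['grip_width'].round(4))
E
for i in 1; do python3 -m pendant '[[[0,0,0],-0.1,-0.5],[[0,0,0],-0.1,-0.5]]' 50 | head -1; python3 t.py; done
python3 -m pendant '[[[0,0,0],-0.1,-0.5],[[0,0,0],-0.1,-0.5]]' 50 | head -1; python3 t.py
python3 -m pendant '[[[0,0,0],-0.1,-0.5]]' 50 | head -1; python3 t.py
```

```text
time_s: 14.52
time_s: 14.78
time_s: 14.9Traceback (most recent call last):
  File "t.py", line 2, in <module>
    s=env.observe();R=np.array(s['tool_rot']).reshape(3,3); print('   Mz',s['wrist_torque'][2].round(3),'yaw',round(float(np.arctan2(R[1,0],R[0,0])),3),'F',np.round(s['ft_force'],1),'q6',s['q'][5].round(1),'w',s['grip_width'].round(4))
                                                                                                                                                                                                                  ^^^^^^^^^^^^^^^^^^^^^
AttributeError: 'float' object has no attribute 'round'
Traceback (most recent call last):
  File "t.py", line 2, in <module>
    s=env.observe();R=np.array(s['tool_rot']).reshape(3,3); print('   Mz',s['wrist_torque'][2].round(3),'yaw',round(float(np.arctan2(R[1,0],R[0,0])),3),'F',np.round(s['ft_force'],1),'q6',s['q'][5].round(1),'w',s['grip_width'].round(4))
                                                                                                                                                                                                                  ^^^^^^^^^^^^^^^^^^^^^
AttributeError: 'float' object has no attribute 'round'
Traceback (most recent call last):
  File "t.py", line 2, in <module>
    s=env.observe();R=np.array(s['tool_rot']).reshape(3,3); print('   Mz',s['wrist_torque'][2].round(3),'yaw',round(float(np.arctan2(R[1,0],R[0,0])),3),'F',np.round(s['ft_force'],1),'q6',s['q'][5].round(1),'w',s['grip_width'].round(4))
                                                                                                                                                                                                                  ^^^^^^^^^^^^^^^^^^^^^
AttributeError: 'float' object has no attribute 'round'
```

```bash
sed -i "s/,'w',.*/)/" t.py; python3 t.py
python3 -m pendant '[[[0,0,0],-0.1,-0.5]]' | head -1; python3 t.py
python3 -m pendant '[[[0,0,0],-0.1,-0.5]]' | head -1; python3 t.py
```

```text
Mz 0.13 yaw 0.95 F [-2.2  0.1  1.6] q6 16.5
time_s: 15.02
   Mz 0.228 yaw 0.849 F [-1.5  0.   0.7] q6 22.2
time_s: 15.15
   Mz 0.232 yaw 0.748 F [-1.7  0.4  1.4] q6 27.9
```

```bash
python3 -m pendant '[[[0,0,0],-0.06,-0.5]]' | head -1; python3 t.py
python3 -m pendant '[[[0,0,0],-0.06,-0.5]]' | head -1; python3 t.py
python3 -c "
from h import *
c=snap('side');save(c,'side8');P=cloudall(c);print([cyl(P,.016,z,z+.03,[.626,.056]) for z in(.045,.085)])
J=P[(P[:,2]>.039)&(P[:,2]<.046)&(abs(P[:,0]-.6255)<.03)&(P[:,1]>-.03)&(P[:,1]<.05)];print('jaw',np.percentile(J[:,1],[3,97]).round(4))"
```

```text
time_s: 15.28
   Mz 0.22 yaw 0.688 F [-1.5  0.5  1.7] q6 31.3
time_s: 15.4
   Mz 0.267 yaw 0.629 F [-1.9  0.3  0.7] q6 34.7
[(97, array([0.6292, 0.0588]), np.float64(0.0012)), (52, array([0.6302, 0.057 ]), np.float64(0.0019))]
jaw [0.0169 0.0466]
```

```bash
for k in 1; do python3 -m pendant '[[[0,0,0],-0.06,-0.5]]' | head -1; python3 t.py; done
python3 -m pendant '[[[0,0,0],-0.06,-0.5]]' | head -1; python3 t.py
python3 -m pendant '[[[0,0,0],-0.06,-0.5]]' | head -1; python3 t.py
```

```text
time_s: 15.58
   Mz 0.281 yaw 0.568 F [-1.1  0.3  0.9] q6 38.2
time_s: 15.7
   Mz 0.265 yaw 0.51 F [-1.8  0.8  1. ] q6 41.5
time_s: 15.82
   Mz 0.302 yaw 0.451 F [-1.9  0.1  1.2] q6 44.9
```

```bash
python3 -m pendant '[[[0,0,0],-0.06,-0.5]]' | head -1; python3 t.py
python3 -m pendant '[[[0,0,0],-0.06,-0.5]]' | head -1; python3 t.py
```

```text
time_s: 15.95
   Mz 0.371 yaw 0.392 F [-1.6  0.8  0.5] q6 48.2
time_s: 16.08
   Mz 0.352 yaw 0.334 F [-1.2  0.9  0.4] q6 51.6
```

```bash
python3 -m pendant '[[[0,0,0],-0.06,-0.5]]' | head -1; python3 t.py
python3 -m pendant '[[[0,0,0],-0.05,-0.5]]' | head -1; python3 t.py
```

```text
time_s: 16.2
   Mz 0.334 yaw 0.275 F [-1.3 -0.2  1.6] q6 54.9
time_s: 16.32
   Mz 0.37 yaw 0.227 F [-1.7  0.1  1.6] q6 57.7
```

```bash
python3 -m pendant '[[[0,0,0],-0.05,-0.5]]' 80 | head -1; python3 t.py
python3 -m pendant '[[[0,0,0],-0.05,-0.5]]' | head -1; python3 t.py
```

```text
time_s: 16.45
   Mz 0.38 yaw 0.179 F [-2.   0.6  2.3] q6 60.5
time_s: 16.58
   Mz 0.382 yaw 0.131 F [-1.   0.2  1.6] q6 63.2
```

```bash
python3 -m pendant '[[[0,0,0],-0.05,-0.5]]' 80 | head -1; python3 t.py
python3 -m pendant '[[[0,0,0],-0.05,-0.5]]' | head -1; python3 t.py
python3 - <<'E'
from h import *
for n in('scene','side','wrist'):
    c=snap(n);save(c,n+'9')
    X=[[.619+.0245*np.cos(t),-.0825+.0245*np.sin(t),.052] for t in np.linspace(0,2*np.pi,72,endpoint=False)]
    uv=proj(c,X); x0,y0=(uv.min(0)-6).astype(int); x1,y1=(uv.max(0)+6).astype(int); print(n,x0,x1,y0,y1)
    if x0<0 or y0<0 or x1>640 or y1>400: continue
    m=c['im'][y0:y1,x0:x1].astype(int); r=m[:,:,0]-np.maximum(m[:,:,1],m[:,:,2]); i=np.argsort(-r.ravel())[:6]
    print([(k%m.shape[1]+x0,k//m.shape[1]+y0,r.ravel()[k],atz(c,(k%m.shape[1]+x0,k//m.shape[1]+y0),.052).round(4)[:2]) for k in i])
f=lambda m,x,y,W,H,k:cv2.resize(m[y:y+H,x:x+W],None,fx=k,fy=k,interpolation=cv2.INTER_CUBIC)
a,b=[load(n+'9')['im'] for n in('scene','side')]
cv2.imwrite('pics/m9.png',np.hstack([f(a,310,140,66,75,6),f(b,320,190,66,75,6)])[:,:,::-1])
E
```

```text
time_s: 16.7
   Mz 0.424 yaw 0.083 F [-1.4 -0.1  1.1] q6 66.0
time_s: 16.82
   Mz 0.316 yaw 0.035 F [-1.6  0.7  0.5] q6 68.8
scene 328 362 171 194
[(np.int64(361), np.int64(173), np.int64(56), array([ 0.6117, -0.1424])), (np.int64(360), np.int64(173), np.int64(55), array([ 0.6137, -0.1412])), (np.int64(337), np.int64(179), np.int64(52), array([ 0.6451, -0.0883])), (np.int64(336), np.int64(179), np.int64(51), array([ 0.6471, -0.0872])), (np.int64(360), np.int64(172), np.int64(51), array([ 0.6161, -0.1458])), (np.int64(361), np.int64(174), np.int64(51), array([ 0.6093, -0.1378]))]
side 340 376 221 247
[(np.int64(372), np.int64(237), np.int64(64), array([ 0.6385, -0.1039])), (np.int64(372), np.int64(238), np.int64(63), array([ 0.6366, -0.1068])), (np.int64(374), np.int64(238), np.int64(63), array([ 0.6403, -0.1087])), (np.int64(373), np.int64(238), np.int64(63), array([ 0.6385, -0.1077])), (np.int64(374), np.int64(237), np.int64(63), array([ 0.6423, -0.1058])), (np.int64(373), np.int64(237), np.int64(63), array([ 0.6404, -0.1049]))]
wrist 260 364 195 290
[(np.int64(320), np.int64(203), np.int64(195), array([ 0.6428, -0.0856])), (np.int64(323), np.int64(208), np.int64(192), array([ 0.6402, -0.0873])), (np.int64(319), np.int64(210), np.int64(187), array([ 0.639 , -0.0853])), (np.int64(320), np.int64(204), np.int64(186), array([ 0.6423, -0.0857])), (np.int64(323), np.int64(207), np.int64(186), array([ 0.6407, -0.0873])), (np.int64(322), np.int64(210), np.int64(182), array([ 0.6391, -0.0868]))]
```

View pics/m9.png

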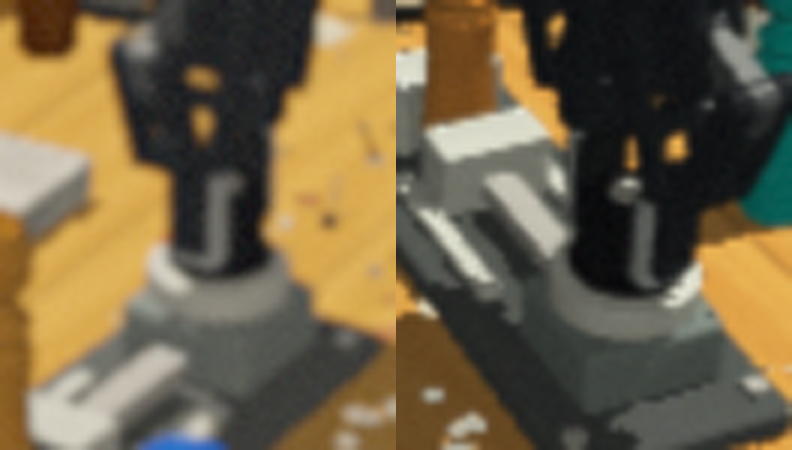

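Red mark is visible to the wrist camera at (320,205); crop that.

```bash
python3 - <<'E'
from h import *
w1,w=load('w1'),load('wrist9')
m=w1['im'][165:215,340:410].astype(int); r=m[:,:,0]-np.maximum(m[:,:,1],m[:,:,2]); k=np.argsort(-r.ravel())[:5]
for i in k: 
    u,v=i%70+340,i//70+165; p=atz(w1,(u,v),.052); print(u,v,r.ravel()[i],p.round(4),'ang',np.degrees(np.arctan2(p[1]+.0841,p[0]-.6174)))
f=w['im'][180:300,250:380]; cv2.imwrite('pics/m10.png',cv2.resize(f,None,fx=5,fy=5,interpolation=cv2.INTER_CUBIC)[:,:,::-1])
for uv in [(320,203),(320,208)]: print(dep(w,uv))
E
```

```text
356 178 191 [ 0.6223 -0.0598  0.052 ] ang 78.67401403083846
357 178 158 [ 0.6226 -0.061   0.052 ] ang 77.37019401806027
355 178 156 [ 0.622  -0.0586  0.052 ] ang 79.86548047526767
355 177 148 [ 0.6232 -0.0582  0.052 ] ang 77.4148294396287
357 179 142 [ 0.6214 -0.0614  0.052 ] ang 80.12289448661653
[ 0.64330652 -0.08560833  0.05341392]
[ 0.64049405 -0.08573418  0.05302301]
```

View pics/m10.png

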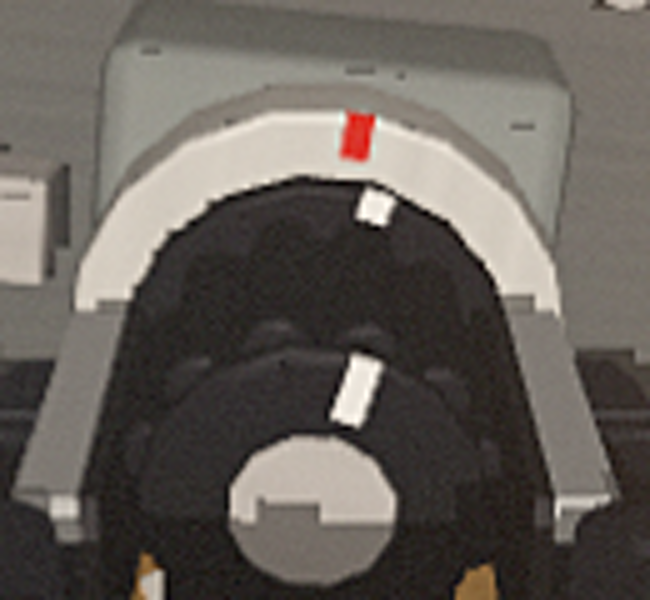

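Wrist crop: red mark at (321,207), white skirt mark at (325,221), slightly ahead clockwise: no click yet, clutch just beginning to wind. Continue in small steps.

```bash
cat > m.py <<'E'
from h import *
import t
w=snap('wrist'); k=proj(w,[[.6174,-.0841,.055]])[0]
m=w['im'].astype(int); vv,uu=np.mgrid[0:400,0:640]
red=(m[:,:,0]-np.maximum(m[:,:,1],m[:,:,2])>90)&(abs(uu-k[0])<75)&(abs(vv-k[1])<75)
def loc(mask,z): 
    p=atz(w,(np.median(uu[mask]),np.median(vv[mask])),z); return p,np.arctan2(p[1]+.0841,p[0]-.6174)
pr,ar=loc(red,.052)
# white mark: brightest white pixels lying on skirt-rim circle (r 18-22 mm, z .0575) within 2.2 rad of red, dark neighbourhood
best=[]
for d in np.arange(-.3,2.3,.03):
    v=[]
    for r in (.0185,.0195):
        q=proj(w,[[.6174+r*np.cos(ar-d),-.0841+r*np.sin(ar-d),.0575]])[0]
        u,y=np.round(q).astype(int); v.append(m[y,u].min() if 0<=u<640 and 0<=y<400 else 0)
    best.append((round(float(d),2),int(min(v))))
print('red ang',np.degrees(ar).round(1),'r',np.hypot(*(pr[:2]-[.6174,-.0841])).round(4),'white at d:',[b for b in best if b[1]>140])
E
python3 m.py
python3 -m pendant '[[[0,0,0],-0.05,-0.5]]' | head -1; python3 t.py
python3 -m pendant '[[[0,0,0],-0.05,-0.5]]' | head -1; python3 m.py
```

```text
Mz 0.105 yaw 0.035 F [-0.7  2.2  0.7] q6 68.7
red ang -5.3 r 0.0234 white at d: [(0.09, 195), (0.12, 221), (0.15, 219), (0.18, 198), (0.21, 204)]
time_s: 17.15
   Mz 0.142 yaw -0.014 F [-0.8 -0.4  0.2] q6 71.5
time_s: 17.27
   Mz 0.087 yaw -0.063 F [-2.   1.1  0.7] q6 74.4
red ang 0.4 r 0.0237 white at d: [(0.27, 200), (0.3, 195), (0.33, 221), (0.36, 222), (0.39, 197), (0.42, 145)]
```

```bash
python3 -m pendant '[[[0,0,0],-0.06,-0.5]]' | head -1; python3 t.py
python3 -m pendant '[[[0,0,0],-0.06,-0.5]]' | head -1; python3 m.py
```

```text
time_s: 17.45
   Mz 0.056 yaw -0.125 F [-1.   0.3  0.1] q6 77.9
time_s: 17.58
   Mz 0.053 yaw -0.185 F [-1.  -0.1  1.2] q6 81.3
red ang 7.4 r 0.0235 white at d: [(0.51, 210), (0.54, 198), (0.57, 155), (0.6, 224), (0.63, 199), (0.66, 158)]
```

```bash
python3 -m pendant '[[[0,0,0],-0.04,-0.5],[[0,0,0],0,-0.5]]' | head -1; python3 m.py
python3 -m pendant '[[[0,0,0],0,-0.2],[[0,0,0],0,0.1],[[0,0,0],0,0.6],[[0,0,0],0,1],[[0,0,0],0,1],[[0,0,40],0,1],[[0,0,60],0,1],[[0,0,50],0,1],[[0,0,0],0,1],[[0,0,0],0,1]]'; python3 m.py
python3 - <<'E'
from h import *
ims=[]
for n in('scene','side','wrist'):
    c=snap(n);save(c,n+'11');P=cloudall(c); print(n,[cyl(P,.016,z,z+.03,[.626,.056]) for z in(.045,.085)]); ims.append(c['im'])
    J=P[(P[:,2]>.039)&(P[:,2]<.046)&(abs(P[:,0]-.6255)<.02)&(P[:,1]>-.03)&(P[:,1]<.05)]
    if len(J)>5: print('jaw',np.percentile(J[:,1],[3,97]).round(4))
f=lambda m,x,y,W,H,k:cv2.resize(m[y:y+H,x:x+W],None,fx=k,fy=k,interpolation=cv2.INTER_CUBIC)
a,b,w=ims; k=proj(c,[[.6174,-.0841,.055]])[0].astype(int); print(k)
x=max(0,min(640-133,k[0]-66));y=max(0,min(400-100,k[1]-60))
cv2.imwrite('pics/m11.png',np.hstack([np.vstack([f(a,270,150,100,74,4),f(b,300,150,100,74,4)]),cv2.resize(f(w,x,y,100,100,4),(400,592))])[:,:,::-1])
E
```

```text
time_s: 17.88
   Mz 0.041 yaw -0.223 F [-0.8  1.6  0.8] q6 83.5
red ang 8.6 r 0.024 white at d: [(0.6, 198), (0.63, 169), (0.66, 225), (0.69, 200), (0.72, 159)]
time_s: 19.18
position: [0.6159, -0.0823, 0.2132]
tool_rot: [[0.976, -0.218, 0.006], [-0.218, -0.976, 0.015], [0.002, -0.016, -1.0]]
ft_force: [0.3, -0.4, -0.3]
grip_width: 0.0857
   Mz 0.043 yaw -0.22 F [ 0.3 -0.4 -0.3] q6 83.6
red ang 17.1 r 0.0239 white at d: [(0.57, 170), (0.6, 170), (0.63, 170), (0.66, 179), (0.69, 235)]
scene [(175, array([0.6296, 0.0556]), np.float64(0.0011)), (177, array([0.6292, 0.0552]), np.float64(0.0022))]
jaw [0.0197 0.0434]
side [(133, array([0.6288, 0.0594]), np.float64(0.0013)), (128, array([0.6283, 0.0602]), np.float64(0.0022))]
jaw [0.0168 0.0479]
wrist [(404, array([0.6248, 0.0584]), np.float64(0.0006)), (513, array([0.6241, 0.0595]), np.float64(0.0017))]
jaw [0.0161 0.0447]
[315 179]
```

View pics/m11.png

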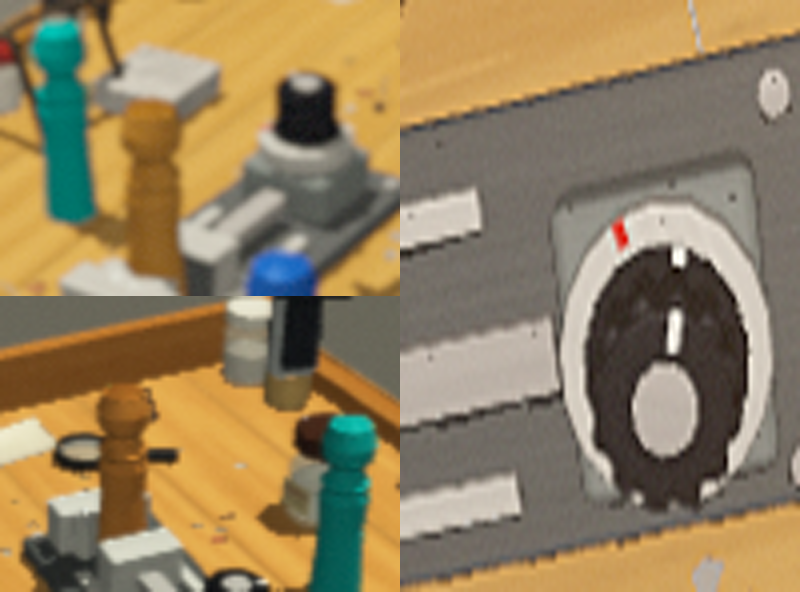

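After release: red (upper left) and white marks about 36° apart – one click; peg upright in the V with the jaw against it. I back away and check it stays so.

```bash
python3 -m pendant '[[[0,0,20],0,1],[[0,0,0],0,1],[[0,0,0],0,1],[[0,0,0],0,1],[[0,0,0],0,1],[[0,0,0],0,1],[[0,0,0],0,1],[[0,0,0],0,1],[[0,0,0],0,1],[[0,0,0],0,1]]'|head -2; python3 m.py
python3 - <<'E'
from h import *
w=load('wrist11'); x,y=315-66,179-60
r=atz(w,(x+222/4,y+233/5.92),.052); q=atz(w,(x+279/4,y+257/5.92),.0575); print('marks dist mm',np.hypot(*(r-q)[:2])*1000)
c=snap('wrist'); P=cloudall(c); print(cyl(P,.016,.045,.075,[.626,.056]))
for n in('scene','side'):
    c0=load(n+'11');c=snap(n);P=cloudall(c);print(n,[cyl(P,.016,z,z+.03,[.626,.056]) for z in(.045,.085)])
    c0=load(n+'0'); d=abs(c['im'].astype(int)-c0['im']).max(2)
    # bystanders vs start
    for nm,X in dict(flux=[.768,.08,.03],cuff=[.443,.02,.011],loupe=[.674,.20,.005]).items():
        u,v=proj(c,X)[0].astype(int); print(nm,(u,v),'median diff',np.median(d[v-8:v+9,u-8:u+9]))
E
```

```text
time_s: 20.62
position: [0.6149, -0.082, 0.228]
   Mz -0.016 yaw -0.22 F [ 0.8 -0.1  0.1] q6 83.7
red ang 16.6 r 0.0238 white at d: [(0.6, 182), (0.63, 189), (0.66, 189), (0.69, 159)]
marks dist mm 14.368599838218648
(355, array([0.6248, 0.0583]), np.float64(0.0006))
scene [(176, array([0.6295, 0.0558]), np.float64(0.0015)), (176, array([0.6293, 0.0549]), np.float64(0.0023))]
flux (np.int64(248), np.int64(206)) median diff 8.0
cuff (np.int64(399), np.int64(244)) median diff 10.0
loupe (np.int64(246), np.int64(259)) median diff 8.0
side [(130, array([0.6287, 0.0596]), np.float64(0.001)), (122, array([0.6284, 0.0601]), np.float64(0.0024))]
flux (np.int64(373), np.int64(192)) median diff 3.0
cuff (np.int64(263), np.int64(245)) median diff 3.0
loupe (np.int64(320), np.int64(188)) median diff 3.0
```

```bash
python3 -c "
from rig import ticket
print(ticket.close_job())"
```

```text
the job is handed in; nothing more can be done
None
```

I stood the wooden peg in the holder, let go of it, and turned the knob clockwise in a single grip of about 1.9 rad until the clutch clicked once. Then I opened the hand, raised it clear, and handed the job in at about 21 s. The hand-in gives no verdict.

- **Click:** the knob's moment rose to about 0.4 N m and then fell away. With the hand off, the red and white marks are 14.4 mm apart, which is the value given for exactly one click.
- **Peg:** it stands upright with the jaw against it. Neither the peg nor the red mark moved in the second or so I watched after letting go.
- **Bystanders:** the image patches around the jar, cuff and magnifier show no real change since the start.

Some readings disagreed:
- The moment peaked above the stated 0.32 N m and read about 0.05 after the click; I never saw it go below zero.
- The clutch disc turned back about 22° from its peak as the click relaxed. By my estimate it stopped past the point where the peg was first gripped, but I did not test the clamping force.
- The cameras differed from each other by 2 to 4 mm on where the peg and jaw stand.

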